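Stop the board steriliser, draw out the green board and lay it on the mat

TASK

Set up for cutting the breakfast fruit: stop the board steriliser by pressing its red plunger fully down to the stop (its lamps must be off before anyone reaches in), then slide the green cutting board up out of its slot and lay it flat on the dark anti-slip mat, centred and with its long sides along the mat's long sides (either face up, tab to either side). Lower the board gently, without letting it drop or slap down, let go of it, and leave the steriliser, the other two boards and the other things on the worktop as they stand.

Things in the scene. Friction and masses are not known exactly. Their poses are not given: they have to be found in the camera images.
- steriliser: white board steriliser, 98 (x) x 246 (y) mm, 1.6 kg, loose on rubber feet. Origin on the worktop under the slots' middle; z up, y along the slots. 3 slots 19 mm apart in x, each 12 mm wide, 186 long, floor 18 mm up; slots and boards lean 0.17 rad, tops to -x. Slot walls end 91 mm up, the end caps 92 (+y end) and 100 (-y end, 44 mm wide, centre y = -115, bears the plunger)
- stop_plunger (a joint): travel of the red stop plunger, m: 0 up, 0.010 fully down on its stop; it is sprung (about 2 N to start, 7 N at the stop) and comes back up
- plunger_top (a point): top centre of the red mushroom-shaped plunger head (33 mm across), 132 mm above the worktop when up; pressed straight down
- green_board: green plastic cutting board, panel 180 x 125 x 9 mm, about 0.22 kg, standing in one of the slots, with a tab (50 wide, 30 high, 9 thick) on the middle of its upper long edge. Origin: middle of the foot edge; x thickness, y along the foot edge, z from foot to tab. Only the tab stands above the other boards' panels; the three tabs are staggered along y
- green_board_tab (a point): centre of the green board's tab, 140 mm from the foot edge along the board's z; the tab ends 15 mm beyond it, the panel begins 15 mm before it
- green_board_mid (a point): centre of the green board's panel, 62.5 mm from the foot edge along z, mid thickness
- white_board: white cutting board of the same size in another slot, its tab 62 mm off the middle towards its +y; axes as for the green board
- yellow_board: yellow cutting board of the same size in another slot, its tab 62 mm off the middle towards its -y; axes as for the green board
- mat: dark grey ribbed anti-slip mat, 165 (x) x 220 (y) x 3 mm, fixed flat on the worktop. Origin: under its centre; y along its long sides
- mat_top (a point): centre of the mat's upper face, 3 mm above the worktop
- jug: small steel milk jug, 58 x 85 x 68 mm, a bystander; origin under it
- tea_box: upright red tea box, 60 x 58 x 122 mm, a bystander left of the mat; origin under it

How it is judged (in metres and radians):
On the way, in this order (a step that is already met when the one before it is completed fails the run):
1. the red plunger is pressed down to its stop (value of joint stop_plunger above 0.009 m), for 0.1 s.
2. the green board is drawn up clear of the steriliser's slot, its foot edge more than 90 mm above the worktop (height (world z) of green_board above 0.09 m), for 0.1 s.
At the end, for the whole second after the job is handed in: The green board lies flat on the mat (within 3.5 degrees), centred within 25 mm, long sides within 10 degrees of the mat's, let go and at rest; the steriliser stands upright within 30 mm of where it was, the white and yellow boards within 30 mm of where they were, in their slots ((angle between green_board's own x axis and vertical below 0.06 rad or angle between green_board's own x axis and vertical above 3.08 rad) and horizontal distance between green_board_mid and mat_top below 0.025 m and height (world z) of green_board_mid below 0.012 m and angle between the y axis of green_board and the y axis of mat, either way round below 0.17 rad and linear speed of green_board below 0.02 m/s and distance of each of steriliser, white_board, yellow_board from where it was at the start of the episode below 0.03 m and angle between steriliser's own z axis and vertical below 0.05 rad); the robot touches nothing.
It fails at once if the green board slaps down or is flung (turns faster than 7 rad/s) (angular speed of green_board above 7 rad/s).
It fails at once if the steriliser is dragged or tipped (30 mm, 0.15 rad) (distance of steriliser from where it was at the start of the episode above 0.03 m or angle between steriliser's own z axis and vertical above 0.15 rad).
It fails at once if another board is drawn out or knocked about (30 mm) (distance of any of white_board, yellow_board from where it was at the start of the episode above 0.03 m).
It fails at once if the milk jug or the tea box is moved by more than 25 mm (distance of any of jug, tea_box from where it was at the start of the episode above 0.025 m).
It also fails if it takes over 58 s, if anything falls off the work surface, if the arm or the gripper's body presses on something with over 40 N, if the wrist force passes 120 N, or if a joint passes its speed limit or range.

ROBOT

A 7-joint arm with a two-finger parallel gripper is mounted at the origin on a cart in front of the work surface, level with it; the furniture and walls round the work are solid. World frame = base frame: x ahead of the robot, y to its left, z up, the work surface at z = 0. Lengths are in mm, angles in rad, forces in N, time in s.
With the tool pointing down it reaches from about 400 to 925 mm from the base axis. Payload 5.6 kg.
Tool frame: the origin (TCP) lies on the centre line of the jaws, within the pads' length; the fingertips stand 19 mm ahead of it and the grasp point (between the pads) is the TCP; z points along the fingers, y is the direction in which the jaws open and shut (so a half turn about z gives the same grasp; the last joint's range is limited). The gripper opens to 85 mm and grips with 20 to 120 N. Pads are 22 mm wide; open, the fingers measure 114 mm over their backs; the gripper's body (76 mm by 85 mm) begins 54 mm behind the grasp point. The pads swing forward as they close: fully open they stand 13 mm farther back than shut.
Start: joints at [-1.236, 0.468, -0.012, 1.603, 0.006, 1.071, -0.056], TCP at [239.81, 604.152, 225.59] pointing down, gripper open.
Joint ranges: [-2.53, 2.53], [-0.31, 2.02], [-1.57, 1.55], [0.28, 2.44], [-1.29, 4.43], [0.15, 1.84], [-2.92, 2.92]. Speed limits (rad/s): [2.57, 2.57, 3.14, 3.14, 3.14, 3.14, 3.14].

INTERFACE

Orientations are given as a 3x3 rotation matrix whose columns are the frame's x, y, z axes.
In Python, from rig import status, snapshot, camera_params, manip, search_frame, spot_point gives the robot as it stands. The module is installed in compiled form; this text tells all that it offers.
- The arm moves only by the shell command python3 -m jog 'ROWS'. ROWS is text: rows parted by semicolons, each of 5 numbers parted by spaces: the shift along the tool's x, y, z scaled (see below), then the turn about the tool's z scaled (see below), then the closure, from 0 (fully open) to 1 (shut). In form: tx ty tz yaw gripper; .... A call has 1 to 20 rows; each row is the pose to reach, as a shift and turn from the pose commanded when the call began, along the tool's axes at that moment; what a row does not reach only later rows make up. The controller multiplies each number of a shift by 0.5 m and each number of a turn by 0.5 rad. A row lasts 1/10 s, in which the tool goes at most 50 mm and 8.59 degrees, less where a joint would pass 70% of its speed; a pose out of reach is approached as far as the arm can. A call with a number of a shift or a turn outside -1 to 1 is refused whole. A call with a gripper value outside its range is refused whole. The fingers move at their own pace and stop on an object; the grip force is fixed at half the most. Time passes only in rows, so rows that repeat a pose let the fingers close. It gives the time, the measured TCP pose, the force and the opening at its end, in the units of the state.
- status.get_state(): the state, without advancing time (a new reading comes with each control period).
- snapshot(name): name is "side" or "top"; returns (picture, depth): 480x640x3 uint8, blue, green, red; 480x640 float32, mm along the optical axis (not along the pixel's ray), 0 where there is no reading.
- camera_params(name): a dict with "fx", "fy", "cx", "cy" (pixels), "cam_to_world" (4x4, takes a point from camera to world coordinates). Camera axes: x right, y down, z forward; pixel columns grow to the right and rows downward; lengths in mm; the calibration is good to about 2 mm. A picture is of the moment at which its call begins. camera_params takes no time and is no camera call.
- manip.close_job(): hands the job in, once; it reports no verdict.
Trained networks look in the newest picture that a camera, given by its name, has taken for a name from the list of things; names that differ only in an ending like _2 or _b are one class to them, and where a whole thing is asked for, a point or a joint stands for the part that bears it (a point fixed in the world has none). Each returns a list of dicts, best first, with "confidence" (0 to 1); they miss things now and then, are a little off and sometimes report something else, mostly with a low value. They report only what shows in the picture. A call takes as long as a camera call.
- search_frame(target, camera): "bbox" ([left, top, right, bottom] in pixels, round what is visible of it).
- spot_point(target, camera): "position" ([column, row] in pixels: a listed point, or the origin of a listed thing).
The state is a dict: "time": time; "q": joint angles; "joint_vel": joint speeds; "joint_torque": joint torques, N m; "position": TCP position; "orientation": TCP orientation; "contact_force": force on the tool from outside, world axes, zero at the start; "moment": the same for the moment, N m; "finger_gap": opening from 0.0 (shut) to 1.0 (fully open).
Only numpy, scipy, OpenCV 4.12 (cv2) and the standard library are available. Lean on these libraries where they do the work, as an engineer would, in place of code of your own. Each camera call takes 0.05 s, during which the arm holds its last target.

## Working session

There is one attempt and no reset: what is moved stays moved. The work goes in short steps, Python scripts to look and compute and a shell command to move; the robot and the scene stay as the last step left them, time stands still between calls to the robot, and variables do not carry over. Pictures are saved under pics/ and viewed, and the job is handed in when it is done.

```bash
mkdir -p pics; python3 - <<'E'
from rig import status, snapshot, camera_params, manip, search_frame, spot_point
import cv2, numpy as np
s=status.get_state()
for k in s: print(k,np.round(s[k],3).tolist())
for c in("side","top"):
    im,d=snapshot(c); cv2.imwrite(f"pics/{c}0.png",im); np.save(f"pics/{c}0.npy",d)
    p=camera_params(c); print(c,p["fx"],p["fy"],p["cx"],p["cy"]); print(np.round(p["cam_to_world"],3).tolist())
    for t in("steriliser","plunger_top","green_board_tab","green_board","mat_top","jug","tea_box","white_board","yellow_board"):
        r=spot_point(t,c); print(t,[(np.round(x["position"],1).tolist(),round(x["confidence"],2)) for x in r[:2]])
E
```

```text
time 0.0
q [-1.236, 0.468, -0.012, 1.604, 0.006, 1.071, -0.056]
joint_vel [0.0, -0.0, -0.0, -0.001, 0.0, -0.001, 0.001]
joint_torque [0.001, -53.239, 0.021, -25.129, 0.011, 0.008, 0.0]
position [239.618, 603.598, 224.607]
orientation [[-0.929, 0.369, -0.001], [0.369, 0.929, -0.002], [-0.0, -0.002, -1.0]]
contact_force [-0.496, 0.214, 0.389]
moment [-0.009, -0.008, 0.017]
finger_gap 1.003
side 537.7311389801075 537.7311389801075 320.9419830192185 248.9337081596571
[[-0.795, -0.484, 0.365, -11.016], [-0.606, 0.642, -0.47, 737.126], [-0.007, -0.595, -0.804, 1317.637], [0.0, 0.0, 0.0, 1.0]]
steriliser [([382.9, 187.5], 0.64)]
plunger_top [([409.7, 177.9], 0.45)]
green_board_tab [([386.2, 155.5], 0.53)]
green_board [([383.1, 155.8], 0.32)]
mat_top [([315.5, 257.8], 0.68)]
jug [([214.3, 377.0], 0.82)]
tea_box [([317.8, 326.7], 0.9), ([412.2, 179.4], 0.39)]
white_board [([388.9, 179.5], 0.83)]
yellow_board [([377.6, 187.5], 0.85)]
top 487.3557672632751 487.3557672632751 316.56060371941516 236.3194931219171
[[0.003, -0.996, 0.088, 426.481], [-1.0, -0.005, -0.02, 61.994], [0.02, -0.088, -0.996, 1246.417], [0.0, 0.0, 0.0, 1.0]]
steriliser []
plunger_top [([479.3, 262.6], 0.57)]
green_board_tab [([482.0, 211.6], 0.9), ([461.2, 223.3], 0.44)]
green_board [([469.2, 224.2], 0.97)]
mat_top [([333.7, 216.6], 0.8), ([482.0, 226.9], 0.26)]
jug [([152.5, 228.3], 0.84), ([334.0, 214.8], 0.48)]
tea_box [([254.5, 280.5], 0.6)]
white_board [([478.5, 224.0], 0.82), ([464.9, 221.4], 0.34)]
yellow_board [([463.2, 222.8], 0.9)]
```

View pics/side0.png

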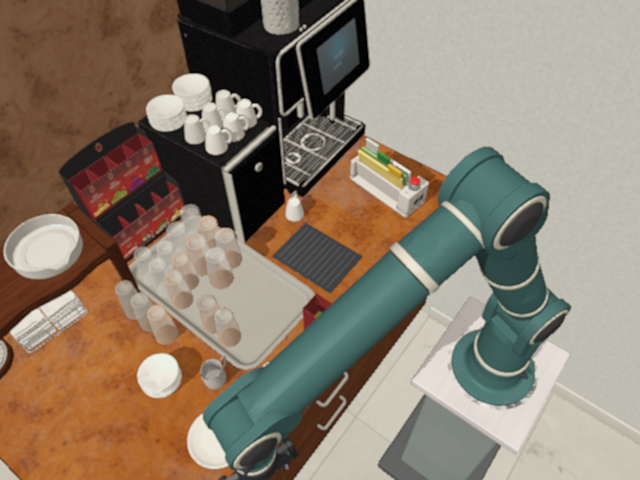

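View pics/top0.png

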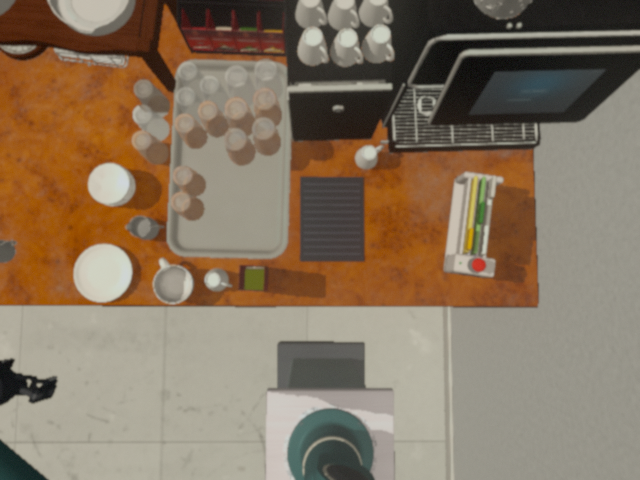

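```bash
python3 - <<'E'
import cv2
im=cv2.imread("pics/top0.png")[160:300,410:550]; cv2.imwrite("pics/top0z.png",cv2.resize(im,None,fx=4,fy=4,interpolation=2))
im=cv2.imread("pics/side0.png")[120:260,320:460]; cv2.imwrite("pics/side0z.png",cv2.resize(im,None,fx=4,fy=4,interpolation=2))
E
```

```text
(no output)
```

View pics/top0z.png

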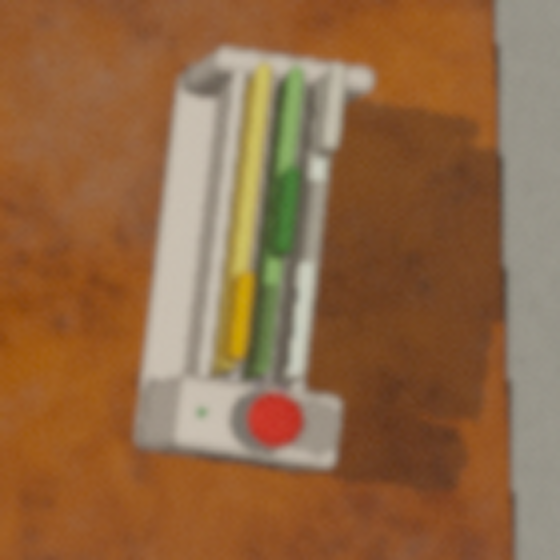

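View pics/side0z.png

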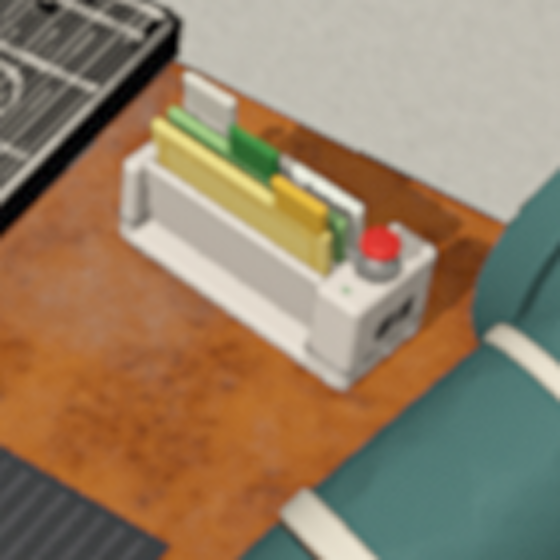

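The side view shows the steriliser at about (385,185). In the top view it is at (475,225), with its long axis along world x, the plunger at (479,265) towards the robot, and yellow, green and white from left to right. The mat is at (333,219), with its long sides along world x. Next I'll measure these by colour and depth.

```bash
cat > h.py <<'E'
import cv2, numpy as np
from rig import status, snapshot, camera_params, manip, search_frame, spot_point
def w(c,u,v,d):
    p=camera_params(c); M=np.array(p["cam_to_world"])
    u,v,d=map(np.asarray,(u,v,d))
    P=np.stack([(u-p["cx"])/p["fx"]*d,(v-p["cy"])/p["fy"]*d,d],-1)
    return P@M[:3,:3].T+M[:3,3]
def rayz(c,u,v,z):
    a=w(c,u,v,1.0);o=np.array(camera_params(c)["cam_to_world"])[:3,3]
    return o+(a-o)*((z-o[2])/(a-o)[2])
def px(c,P):
    p=camera_params(c); M=np.linalg.inv(np.array(p["cam_to_world"]));q=M[:3,:3]@np.asarray(P,float)+M[:3,3]
    return np.array([p["fx"]*q[0]/q[2]+p["cx"],p["fy"]*q[1]/q[2]+p["cy"]])
E
python3 - <<'E'
from h import *
for c,roi in(("top",(410,160,550,300)),("side",(340,120,440,220))):
    im=cv2.imread(f"pics/{c}0.png"); d=np.load(f"pics/{c}0.npy"); hsv=cv2.cvtColor(im,cv2.COLOR_BGR2HSV)
    H,S,V=[hsv[...,i].astype(int) for i in range(3)]
    R=np.zeros(H.shape,bool);R[roi[1]:roi[3],roi[0]:roi[2]]=1
    for n,m in(("red",((H<5)|(H>174))&(S>180)&(V>130)),("dgreen",(H>50)&(H<75)&(S>150)),("green",(H>45)&(H<75)&(S>60)&(S<150)),("yellow",(H>22)&(H<32)&(S>90)&(S<170)&(V>140)),("ytab",(H>18)&(H<28)&(S>190)&(V>150))):
        v,u=np.nonzero(m&R)
        if len(u)<4: print(c,n,len(u));continue
        P=w(c,u,v,d[v,u]); 
        b=cv2.minAreaRect(np.stack([u,v],1).astype(np.float32))
        print(c,n,len(u),"px",u.mean().round(1),v.mean().round(1),np.round(np.median(P,0),1),"lo",np.round(np.percentile(P,5,0),0),"hi",np.round(np.percentile(P,95,0),0),np.round(b[0]+b[1]+(b[2],),1))
c="top";im=cv2.imread("pics/top0.png")
g=im[150:290,280:390].max(2)
m=(g<90).astype(np.uint8)
n,l,st,ce=cv2.connectedComponentsWithStats(m)
k=1+np.argmax(st[1:,4]);v,u=np.nonzero(l==k)
b=cv2.minAreaRect(np.stack([u+280,v+150],1).astype(np.float32));print("mat",b, st[k])
for q in cv2.boxPoints(b): print(rayz(c,q[0],q[1],3).round(1))
print(rayz(c,*b[0],3).round(1), rayz("side",315.5,257.8,3).round(1))
r=search_frame("tea_box","top");print(r[:1])
E
```

```text
top red 107 px 478.3 264.6 [ 460.2 -332.9  130.8] lo [ 451. -343.  127.] hi [ 472. -322.  134.] [478.3 264.8  11.3  10.6  45. ]
top dgreen 0
top green 114 px 481.0 211.5 [ 579.1 -329.6  168.5] lo [ 557. -336.  149.] hi [ 600. -325.  173.] [481.8 202.6   5.3  41.3   4.4]
top yellow 278 px 471.9 203.4 [ 603.1 -320.1  139.4] lo [ 549. -330.  118.] hi [ 659. -310.  143.] [470.6 213.5   5.6  75.8   6.8]
top ytab 101 px 469.3 238.7 [ 518.2 -301.5  169.3] lo [ 499. -307.  153.] hi [ 537. -297.  174.] [469.4 238.5   5.1  19.5   7.1]
side red 51 px 414.4 180.3 [ 458.  -332.   130.6] lo [ 447. -346.  125.] hi [ 470. -323.  136.] [414.5 180.5   7.    7.   90. ]
side dgreen 3
side green 186 px 381.8 159.3 [ 581.6 -332.2  143.9] lo [ 488. -348.  117.] hi [ 647. -324.  172.] [380.9 159.8  67.4  12.2  35.8]
side yellow 456 px 378.8 167.7 [ 580.2 -319.1  124. ] lo [ 494. -333.   99.] hi [ 654. -306.  145.] [380.6 167.1  56.6  13.1  36.4]
side ytab 40 px 394.8 172.6 [ 510.8 -301.8  156.5] lo [ 494. -306.  147.] hi [ 531. -298.  165.] [394.1 172.2  14.1   3.3  32.5]
mat ((332.0, 218.5), (83.0, 62.0), 90.0) [  21   27   63   84 5194]
[689.9  77.7   3. ]
[691.1 -83.1   3. ]
[475.8 -81.9   3. ]
[475.2  76.5   3. ]
[582.2  -2.6   3. ] [578.6   4.7   3. ]
[{'bbox': [237.2, 266.1, 267.9, 293.9], 'confidence': 0.96}]
```

```bash
python3 - <<'E'
from h import *
im=cv2.imread("pics/top0.png"); hsv=cv2.cvtColor(im,cv2.COLOR_BGR2HSV)
for v in (185,200,206,212,218,224,230): print(v,[tuple(hsv[v,u]) .__str__().replace("np.uint8","") for u in range(474,488)])
im=cv2.imread("pics/side0.png"); hsv=cv2.cvtColor(im,cv2.COLOR_BGR2HSV)
for v in range(148,168,2): print(v,[tuple(hsv[v,u]) .__str__().replace("np.uint8","") for u in range(374,394,2)])
E
```

```text
185 ['((26), (133), (199))', '((26), (129), (199))', '((25), (116), (185))', '((22), (84), (157))', '((23), (60), (119))', '((32), (77), (89))', '((41), (108), (102))', '((44), (112), (139))', '((45), (108), (165))', '((45), (103), (171))', '((44), (95), (161))', '((40), (67), (138))', '((29), (47), (114))', '((23), (49), (104))']
200 ['((24), (119), (193))', '((23), (92), (166))', '((22), (64), (132))', '((28), (64), (100))', '((39), (101), (98))', '((44), (112), (130))', '((45), (109), (159))', '((45), (108), (167))', '((45), (99), (159))', '((43), (81), (139))', '((31), (48), (117))', '((25), (40), (108))', '((18), (41), (125))', '((23), (33), (160))']
206 ['((23), (100), (174))', '((20), (65), (145))', '((25), (57), (111))', '((37), (84), (91))', '((44), (113), (95))', '((47), (121), (95))', '((50), (133), (100))', '((52), (141), (114))', '((53), (139), (125))', '((53), (136), (122))', '((48), (110), (107))', '((32), (55), (93))', '((21), (48), (106))', '((20), (40), (128))']
212 ['((21), (73), (158))', '((23), (58), (119))', '((34), (72), (88))', '((39), (106), (84))', '((44), (
[... 2941 characters left out ...]
((26), (105), (235))', '((25), (113), (215))', '((32), (110), (137))', '((54), (109), (126))', '((58), (129), (111))', '((62), (149), (103))', '((62), (154), (93))', '((43), (29), (105))', '((26), (21), (167))']
164 ['((23), (137), (188))', '((24), (126), (201))', '((25), (108), (229))', '((26), (107), (229))', '((26), (118), (184))', '((45), (109), (129))', '((58), (115), (118))', '((22), (182), (178))', '((21), (158), (194))', '((17), (56), (142))']
166 ['((24), (124), (191))', '((23), (131), (189))', '((23), (139), (191))', '((25), (115), (215))', '((26), (104), (235))', '((25), (114), (215))', '((34), (108), (142))', '((22), (177), (186))', '((22), (183), (228))', '((22), (172), (220))']
```

```bash
cat >> h.py <<'E'
L=0.17
def box(o,a,sx,y0,y1,z0,z1,t=4.5):
    c,s=np.cos(a),np.sin(a); ey=np.array([c,s,0]);ex=np.array([s,-c,0]);
    bz=np.array([0,0,np.cos(L)])-ex*np.sin(L); bx=ex*np.cos(L)+np.array([0,0,np.sin(L)])
    f=np.array([o[0],o[1],18.])+ex*sx
    return np.array([f+bx*i*t+ey*y+bz*z for i in(-1,1) for y in(y0,y1) for z in(z0,z1)])
def cen(c,B):
    h=cv2.convexHull(np.array([px(c,p) for p in B],np.float32)); m=cv2.moments(h); return np.array([m["m10"],m["m01"]])/m["m00"],h
E
python3 - <<'E'
from h import *
from scipy.optimize import least_squares
meas=[]
def msk(c):
    im=cv2.imread(f"pics/{c}0.png");hsv=cv2.cvtColor(im,cv2.COLOR_BGR2HSV).astype(int);return [hsv[...,i] for i in range(3)]
def mean(m,roi):
    R=np.zeros(m.shape,bool);R[roi[1]:roi[3],roi[0]:roi[2]]=1;v,u=np.nonzero(m&R);return np.array([u.mean(),v.mean()]),len(u)
H,S,V=msk("top")
gt,n1=mean((H>42)&(S>85)&(V<128),(474,202,488,224)); yt,n2=mean((H>17)&(H<27)&(S>180)&(V>140),(460,220,480,256)); pt,n3=mean(((H<5)|(H>174))&(S>170)&(V>120),(460,250,500,280))
H,S,V=msk("side")
gs,n4=mean((H>53)&(S>115)&(V<150),(370,145,392,170)); ys,n5=mean((H>18)&(H<25)&(S>160)&(V>150),(380,160,410,190)); ps,n6=mean(((H<5)|(H>174))&(S>170)&(V>120),(400,165,430,195))
print(gt,n1,yt,n2,pt,n3,gs,n4,ys,n5,ps,n6)
def tab(p,sx,yc): return box(p[:2],p[2],sx,yc-25,yc+25,125,155)
def res(p,show=0):
    r=[]
    for c,g,y,q in(("top",gt,yt,pt),("side",gs,ys,ps)):
        r+= [cen(c,tab(p,0,0))[0]-g, cen(c,tab(p,-19,-62))[0]-y]
        ey=np.array([np.cos(p[2]),np.sin(p[2]),0]);ex=np.array([ey[1],-ey[0],0])
        P=np.array([p[0],p[1],129])-115*ey+p[3]*ex; r.append(px(c,P)-q)
    return np.concatenate(r)
o=least_squares(res,[575,-350,-.1,0],loss="soft_l1");p=o.x;print(p.round(3),res(p).round(2))
for c in("top","side"):
    only=[0,1] 
ey=np.array([np.cos(p[2]),np.sin(p[2]),0]);ex=np.array([ey[1],-ey[0],0])
print("plunger",(np.array([p[0],p[1],132])-115*ey+p[3]*ex).round(1),"gtab",tab(p,0,0).mean(0).round(1))
np.save("pose.npy",p)
for c,x,y,in(("top",410,160),("side",320,120)):
    im=cv2.imread(f"pics/{c}0.png");im=cv2.resize(im[y:y+140,x:x+140],None,fx=4,fy=4,interpolation=2)
    for B in(tab(p,0,0),tab(p,-19,-62),tab(p,19,62),box(p[:2],p[2],0,-90,90,0,125),box(p[:2],p[2],-19,-90,90,0,125)):
        h=cen(c,B)[1].reshape(-1,2);h=((h+.5-[x,y])*4).astype(int);cv2.polylines(im,[h],True,(255,0,255),1)
    cv2.imwrite(f"pics/ov_{c}.png",im)
E
```

```text
[480.43382353 212.63235294] 136 [469.35897436 238.4957265 ] 117 [478.30088496 264.53982301] 113 [382.87341772 158.05063291] 79 [394.25471698 171.22641509] 106 [414.69642857 180.375     ] 56
[ 5.75e+02 -3.50e+02 -1.21e-01 -0.00e+00] [-2.41  0.08 -2.21  0.17  1.07  0.2  -1.86  0.65 -1.59  0.76 -0.46 -0.66]
plunger [ 460.8 -336.2  132. ] gtab [ 577.8 -326.5  156. ]
```

View pics/ov_top.png

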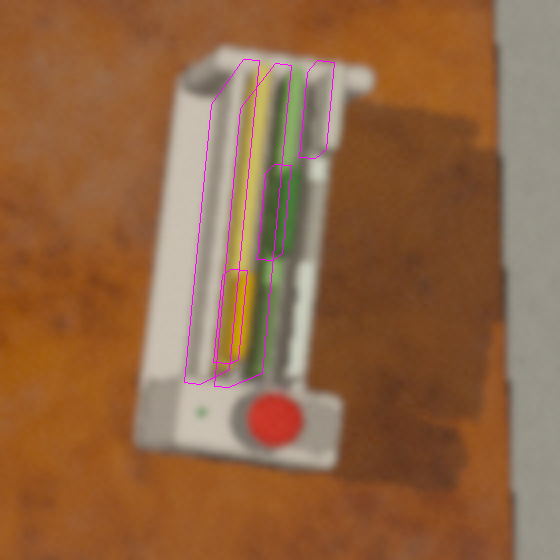

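View pics/ov_side.png

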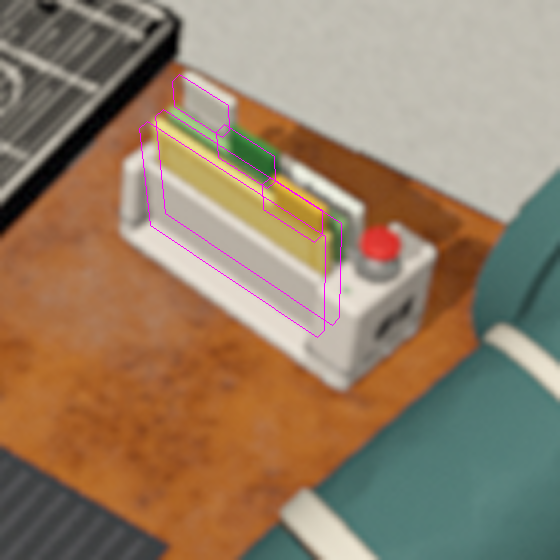

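```bash
cat > fit.py <<'E'
from h import *
from scipy.optimize import least_squares
gt,yt,pt=np.array([480.43,212.63]),np.array([469.36,238.5]),np.array([478.3,264.54])
gs,ys,ps=np.array([382.87,158.05]),np.array([394.25,171.23]),np.array([414.7,180.38])
def tab(p,sx,yc): return box(p[:2],p[2],sx,yc-25,yc+25,125,155)
def res(p):
    r=[]
    for c,g,y,q in(("top",gt,yt,pt),("side",gs,ys,ps)):
        r+= [cen(c,tab(p,0,0))[0]-g, cen(c,tab(p,-19,-62))[0]-y]
        ey=np.array([np.cos(p[2]),np.sin(p[2]),0]);ex=np.array([ey[1],-ey[0],0])
        P=np.array([p[0],p[1],129])-115*ey+p[3]*ex; r.append(px(c,P)-q)
    return np.concatenate(r)
sc=np.array([1,1,.01,1.])
o=least_squares(lambda s:res(s*sc),np.array([575,-350,-.1,0])/sc,loss="soft_l1",diff_step=1e-3);p=o.x*sc;print(p.round(3),res(p).round(2))
ey=np.array([np.cos(p[2]),np.sin(p[2]),0]);ex=np.array([ey[1],-ey[0],0])
print("plunger",(np.array([p[0],p[1],132])-115*ey+p[3]*ex).round(1),"gtab",tab(p,0,0).mean(0).round(1))
np.save("pose.npy",p)
for c,x,y,in(("top",410,160),("side",320,120)):
    im=cv2.imread(f"pics/{c}0.png");im=cv2.resize(im[y:y+140,x:x+140],None,fx=4,fy=4,interpolation=2)
    for B in(tab(p,0,0),tab(p,-19,-62),tab(p,19,62),box(p[:2],p[2],0,-90,90,0,125),box(p[:2],p[2],-19,-90,90,0,125)):
        h=cen(c,B)[1].reshape(-1,2);h=((h+.5-[x,y])*4).astype(int);cv2.polylines(im,[h],True,(255,0,255),1)
    cv2.imwrite(f"pics/ov2_{c}.png",im)
E
python3 fit.py
```

```text
[ 5.73720e+02 -3.55796e+02 -1.33000e-01 -6.48100e+00] [ 0.16  0.52  0.03  0.45  0.17  0.29 -0.54 -0.28 -0.49 -0.12 -0.76 -0.22]
plunger [ 460.6 -334.1  132. ] gtab [ 576.9 -332.3  156. ]
```

View pics/ov2_top.png

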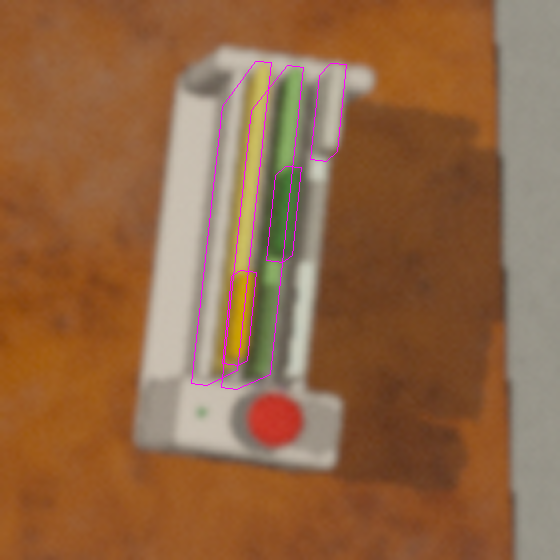

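View pics/ov2_side.png

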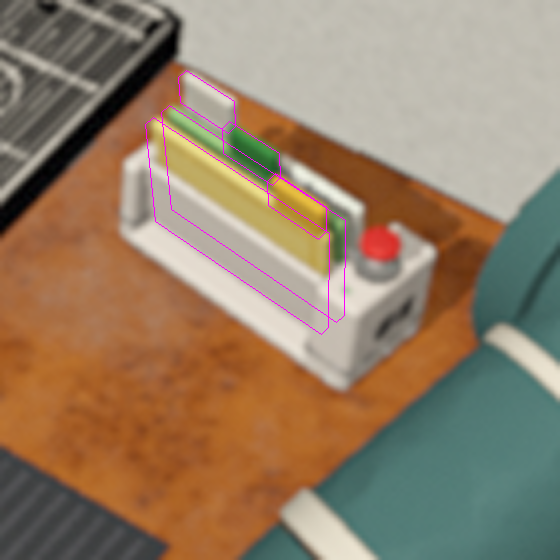

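```bash
cat > to.py <<'E'
import sys
from h import *
def rows(*T):
    s=status.get_state();R=np.array(s["orientation"]);P=np.array(s["position"])
    cur=np.arctan2(R[1,1],R[0,1]);print("t",round(s["time"],2),"P",P.round(1),"yawY",round(cur,3),"F",np.round(s["contact_force"],1),"gap",round(s["finger_gap"],3),"q7",round(s["q"][6],2))
    for t in T:
        d=R.T@(np.array(t[:3])-P)/500; y=""
        if len(t)>3:
            a=-(t[3]-cur);a=(a+np.pi)%(2*np.pi)-np.pi;y=round(a/.5,3)
        print(t,np.round(d,4).tolist(),y)
if __name__=="__main__": rows(*[tuple(map(float,a.split(","))) for a in sys.argv[1:]])
E
python3 to.py 450,200,330,-.133
python3 -m jog '0 0 -.2 0 1; -.688 -.596 -.21 1 1;-.688 -.596 -.21 1 1;-.688 -.596 -.21 1 1;-.688 -.596 -.21 1 1;-.688 -.596 -.21 1 1;-.688 -.596 -.21 1 1;-.688 -.596 -.21 1 1;-.688 -.596 -.21 1 1;-.688 -.596 -.21 1 1;-.688 -.596 -.21 1 1;-.688 -.596 -.21 1 1;-.688 -.596 -.21 1 1'
python3 to.py 461,-160,300,-.133 461,-333.5,220,-.133
```

```text
t 1.05 P [239.8 604.1 225.6] yawY 1.193 F [ 0.4 -0.4  0.1] gap 1.002 q7 -0.06
(450.0, 200.0, 330.0, -0.133) [-0.689, -0.5962, -0.2088] 2.652
time: 2.35
position: [448.9, 201.6, 330.4]
orientation: [[-0.64, 0.768, -0.0], [0.768, 0.64, 0.001], [0.001, 0.0, -1.0]]
contact_force: [0.3, -0.2, -0.0]
finger_gap: -0.002
t 2.35 P [448.9 201.6 330.4] yawY 0.695 F [ 0.3 -0.2 -0. ] gap -0.002 q7 0.24
(461.0, -160.0, 300.0, -0.133) [-0.5712, -0.4443, 0.0605] 1.655
(461.0, -333.5, 220.0, -0.133) [-0.8379, -0.6664, 0.2203] 1.655
```

```bash
python3 -m jog '-.838 -.666 .06 1 1;-.838 -.666 .06 1 1;-.838 -.666 .06 1 1;-.838 -.666 .06 1 1;-.838 -.666 .06 1 1;-.838 -.666 .06 1 1;-.838 -.666 .06 1 1;-.838 -.666 .06 1 1;-.838 -.666 .06 1 1;-.838 -.666 .06 1 1;-.838 -.666 .06 1 1;-.838 -.666 .22 1 1;-.838 -.666 .22 1 1;-.838 -.666 .22 1 1'
python3 to.py 460.5,-333.5,220,-.133 460.5,-333.5,160,-.133 460.5,-333.5,140,-.133
```

```text
time: 3.75
position: [460.1, -331.0, 215.9]
orientation: [[-0.195, 0.981, -0.008], [0.981, 0.195, 0.005], [0.006, -0.007, -1.0]]
contact_force: [-0.0, 0.7, -0.2]
finger_gap: -0.001
t 3.75 P [ 460.1 -331.   215.9] yawY 0.196 F [-0.   0.7 -0.2] gap -0.001 q7 1.06
(460.5, -333.5, 220.0, -0.133) [-0.005, -0.0002, -0.0082] 0.658
(460.5, -333.5, 160.0, -0.133) [-0.0058, 0.0007, 0.1118] 0.658
(460.5, -333.5, 140.0, -0.133) [-0.006, 0.001, 0.1518] 0.658
```

```bash
python3 -m jog '0 0 .06 .66 1;0 0 .1 .66 1;0 0 .13 .66 1;0 0 .13 .66 1'
python3 to.py 460.5,-333.5,150,-.133 460.5,-333.5,138,-.133
```

```text
time: 4.15
position: [461.6, -333.1, 154.7]
orientation: [[0.132, 0.991, -0.002], [0.991, -0.132, 0.001], [0.001, -0.002, -1.0]]
contact_force: [0.9, -1.2, 0.3]
finger_gap: 0.0
t 4.15 P [ 461.6 -333.1  154.7] yawY -0.132 F [ 0.9 -1.2  0.3] gap 0.0 q7 0.84
(460.5, -333.5, 150.0, -0.133) [-0.001, -0.0021, 0.0094] 0.002
(460.5, -333.5, 138.0, -0.133) [-0.001, -0.002, 0.0334] 0.002
```

```bash
python3 -m jog '0 -.002 .01 0 1;0 -.002 .016 0 1;0 -.002 .022 0 1;0 -.002 .028 0 1;0 -.002 .034 0 1;0 -.002 .034 0 1;0 -.002 .034 0 1'
python3 to.py 460.5,-333.5,140
```

```text
time: 4.85
position: [460.0, -334.8, 138.6]
orientation: [[0.137, 0.991, -0.0], [0.991, -0.137, 0.0], [0.0, -0.0, -1.0]]
contact_force: [-0.3, -0.9, 0.2]
finger_gap: 0.0
t 4.85 P [ 460.  -334.8  138.6] yawY -0.137 F [-0.3 -0.9  0.2] gap 0.0 q7 0.86
(460.5, -333.5, 140.0) [0.0026, 0.0006, -0.0028]
```

```bash
python3 - <<'E'
from h import *
out=[]
for c,x,y in(("top",400,150),("side",320,80)):
    im,d=snapshot(c); out.append(cv2.resize(im[y:y+150,x:x+130],None,fx=3,fy=3,interpolation=2))
cv2.imwrite("pics/pr1.png",np.hstack(out))
E
```

```text
(no output)
```

View pics/pr1.png

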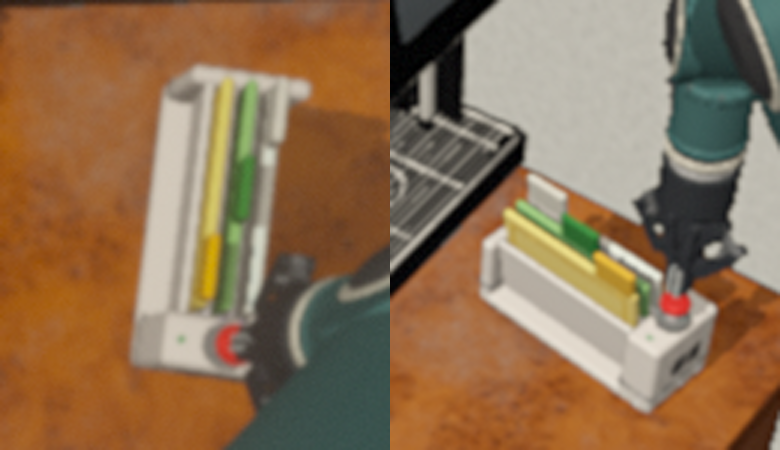

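The tips are over the plunger head (side view about (675,300) in the composite), but the lamp is still lit and there is no force yet. I'll keep pressing.

```bash
python3 -m jog '0 0 .004 0 1;0 0 .008 0 1;0 0 .008 0 1'; python3 -m jog '0 0 .004 0 1;0 0 .008 0 1;0 0 .008 0 1';python3 to.py
```

```text
time: 5.25
position: [459.9, -334.5, 134.2]
orientation: [[0.137, 0.991, -0.0], [0.991, -0.137, 0.0], [0.0, -0.001, -1.0]]
contact_force: [0.1, 0.8, -0.1]
finger_gap: 0.002
time: 5.55
position: [459.9, -334.5, 130.3]
orientation: [[0.137, 0.991, -0.0], [0.991, -0.137, 0.0], [0.0, -0.0, -1.0]]
contact_force: [-0.0, -0.0, -0.3]
finger_gap: 0.001
t 5.55 P [ 459.9 -334.5  130.3] yawY -0.137 F [-0.  -0.  -0.3] gap 0.001 q7 0.87
```

```bash
python3 - <<'E'
from h import *
out=[]
for c,x,y in(("top",440,200),("side",370,120)):
    im,d=snapshot(c); out.append(cv2.resize(im[y:y+85,x:x+65],None,fx=6,fy=6,interpolation=2))
    print(c, px(c,[459.9,-334.5,111]), px(c,[460.5,-333.5,132]))
cv2.imwrite("pics/pr2.png",np.hstack(out))
E
```

```text
top [475.96199723 265.36042921] [478.68355808 264.83917576]
side [413.42902479 184.27957896] [413.99880456 179.58941062]
```

View pics/pr2.png

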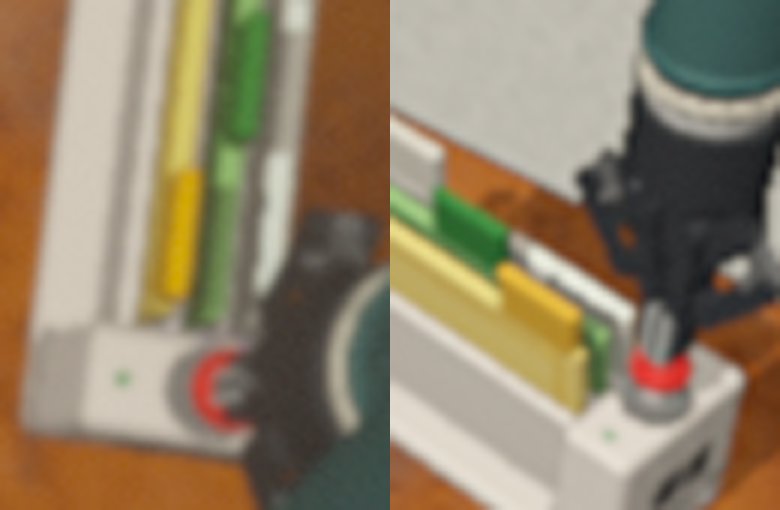

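```bash
cat > red.py <<'E'
from h import *
im,d=snapshot("side");b=cv2.imread("pics/side0.png")
for i in(b,im):
    hsv=cv2.cvtColor(i,cv2.COLOR_BGR2HSV).astype(int);H,S,V=hsv[...,0],hsv[...,1],hsv[...,2]
    m=((H<6)|(H>172))&(S>150)&(V>110);m[:165]=0;m[195:]=0;m[:,:400]=0;m[:,430:]=0
    v,u=np.nonzero(m);print(len(u),u.min(),u.max(),v.min(),v.max())
t,_=snapshot("top");print("lamp",t[258:268,456:466].astype(int).tolist()[4][3:7]);
g=t[256:270,452:470].astype(int);print("greenness",(g[...,1]-g[...,2]).max())
E
python3 red.py
```

```text
62 410 419 177 184
40 410 419 179 184
lamp [[157, 184, 178], [146, 179, 164], [159, 185, 178], [178, 195, 200]]
greenness 18
```

```bash
for i in 1 2; do python3 -m jog '0 0 .004 0 1;0 0 .008 0 1;0 0 .008 0 1' | grep -v orient; done; python3 red.py
```

```text
time: 6.05
position: [459.9, -334.5, 126.2]
contact_force: [1.0, 0.8, 0.3]
finger_gap: -0.001
time: 6.35
position: [460.1, -334.8, 122.6]
contact_force: [-1.1, 0.7, 3.7]
finger_gap: 0.005
62 410 419 177 184
32 410 419 181 185
lamp [[160, 185, 180], [145, 177, 163], [160, 186, 180], [178, 196, 199]]
greenness 18
```

```bash
for i in 1 2; do python3 -m jog '0 0 .004 0 1;0 0 .008 0 1;0 0 .008 0 1' | grep -v orient; done; python3 red.py
```

```text
time: 6.75
position: [460.1, -334.8, 118.5]
contact_force: [-1.4, 1.0, 5.8]
finger_gap: -0.0
time: 7.05
position: [460.1, -335.0, 115.4]
contact_force: [-2.8, 2.5, 10.9]
finger_gap: 0.002
62 410 419 177 184
27 410 418 182 187
lamp [[158, 184, 179], [146, 179, 164], [159, 185, 178], [178, 196, 200]]
greenness 17
```

```bash
python3 -m jog '0 0 .004 0 1;0 0 .006 0 1;0 0 .006 0 1' | grep -v orient; python3 red.py
python3 - <<'E'
from h import *
out=[]
for c,x,y in(("top",440,200),("side",370,120)):
    im,d=snapshot(c); out.append(cv2.resize(im[y:y+85,x:x+65],None,fx=6,fy=6,interpolation=2))
cv2.imwrite("pics/pr3.png",np.hstack(out))
E
```

```text
time: 7.45
position: [460.2, -335.3, 114.8]
contact_force: [-7.4, 6.5, 31.5]
finger_gap: 0.003
62 410 419 177 184
31 410 418 182 187
lamp [[160, 186, 180], [146, 178, 163], [158, 185, 177], [177, 195, 199]]
greenness 21
```

View pics/pr3.png

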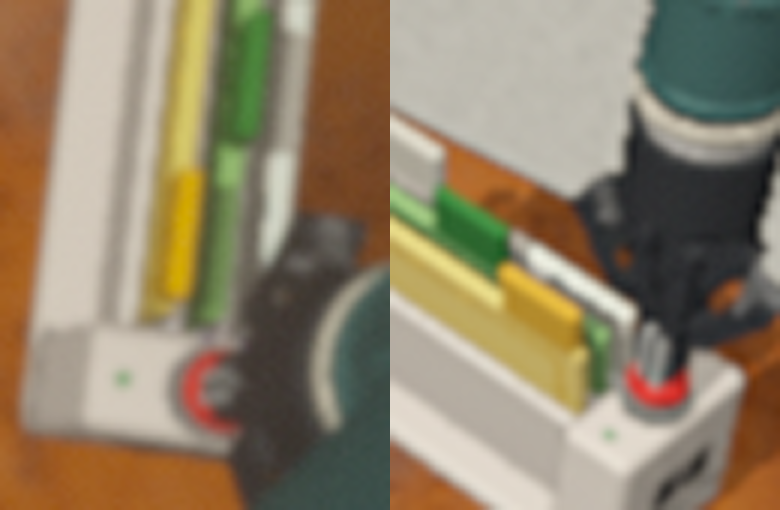

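The plunger is on its stop: force rises steeply to 31 N after about 10 mm of travel. Contact came at a lower TCP height than a 19 mm tip offset predicts, so I'll go up and measure where the tips really are.

```bash
python3 -m jog '0 0 -.04 0 1;0 0 -.14 0 1;0 0 -.2 0 .35;0 0 -.2 0 .35;0 0 -.2 0 .35;0 0 -.2 0 .35;0 0 -.2 0 .35;0 0 -.2 0 .35' | grep -v orient; python3 to.py
python3 - <<'E'
from h import *
P=np.array(status.get_state()["position"]);out=[]
for c in("top","side"):
    im,d=snapshot(c); np.save(f"pics/{c}1.npy",d);cv2.imwrite(f"pics/{c}1.png",im)
    a=px(c,P).astype(int);x,y=a[0]-65,a[1]-75
    z=cv2.resize(im[y:y+150,x:x+130],None,fx=3,fy=3,interpolation=2)
    for dz in(0,-19):
        q=((px(c,P+[0,0,dz])-[x,y])*3).astype(int);cv2.circle(z,tuple(map(int,q)),3,(255,0,255),1)
    out.append(z);print(c,a,x,y)
cv2.imwrite("pics/tip1.png",np.hstack(out))
d=np.load("pics/top0.npy")
print("worktop",w("top",[420,400,520],[220,280,240],d[[220,280,240],[420,400,520]]).round(1).tolist())
E
```

```text
time: 8.45
position: [459.6, -334.5, 210.5]
contact_force: [-0.2, -0.5, 0.1]
finger_gap: 0.65
t 8.45 P [ 459.6 -334.5  210.5] yawY -0.137 F [-0.2 -0.5  0.1] gap 0.65 q7 0.79
top [492 264] 427 189
side [418 160] 353 85
worktop [[579.7, -230.2, 1.8], [425.1, -176.7, 0.1], [529.1, -490.0, -0.5]]
```

View pics/tip1.png

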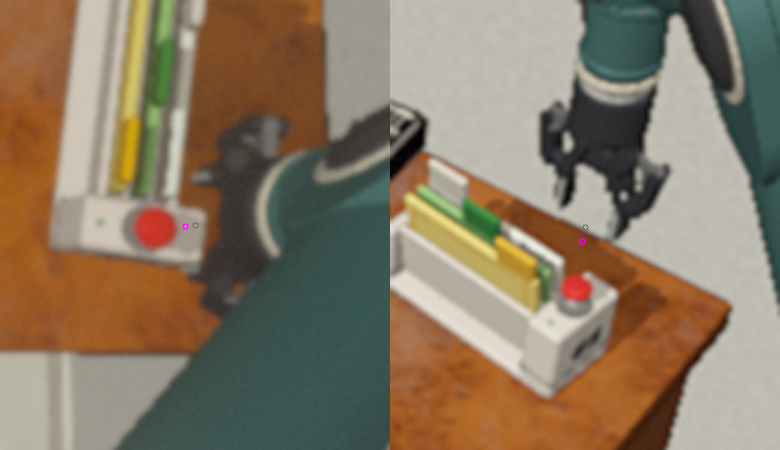

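```bash
python3 - <<'E'
from h import *
d=np.load("pics/side1.npy")
for r,(u0,u1,v0,v1) in {"A":(402,418,136,158),"B":(420,434,146,168)}.items():
    v,u=np.mgrid[v0:v1,u0:u1];v=v.ravel();u=u.ravel();P=w("side",u,v,d[v,u])
    m=(P[:,1]<-290)&(P[:,1]>-380)&(P[:,2]>185)&(P[:,2]<290)
    Q=P[m];print(r,m.sum());o=np.argsort(Q[:,2])[:12];print(np.round(Q[o],0).tolist())
d=np.load("pics/top1.npy");v,u=np.mgrid[230:275,480:520];v=v.ravel();u=u.ravel();P=w("top",u,v,d[v,u]);m=(P[:,1]>-390)&(P[:,2]>185)&(P[:,2]<300)
Q=P[m];o=np.argsort(Q[:,2])[:40];print(np.round(Q[o],0).tolist())
E
```

```text
A 135
[[488.0, -339.0, 221.0], [486.0, -346.0, 225.0], [488.0, -339.0, 225.0], [488.0, -343.0, 226.0], [493.0, -329.0, 226.0], [488.0, -327.0, 227.0], [500.0, -335.0, 229.0], [494.0, -330.0, 229.0], [487.0, -330.0, 229.0], [484.0, -337.0, 229.0], [488.0, -343.0, 230.0], [488.0, -348.0, 231.0]]
B 133
[[427.0, -322.0, 222.0], [426.0, -324.0, 225.0], [430.0, -319.0, 227.0], [423.0, -324.0, 227.0], [434.0, -321.0, 227.0], [427.0, -321.0, 227.0], [432.0, -322.0, 227.0], [427.0, -324.0, 228.0], [428.0, -320.0, 231.0], [427.0, -325.0, 232.0], [425.0, -326.0, 232.0], [429.0, -322.0, 232.0]]
[[492.0, -327.0, 220.0], [487.0, -339.0, 222.0], [487.0, -340.0, 225.0], [491.0, -327.0, 226.0], [500.0, -332.0, 226.0], [497.0, -331.0, 228.0], [493.0, -326.0, 229.0], [489.0, -324.0, 229.0], [495.0, -326.0, 230.0], [489.0, -326.0, 230.0], [489.0, -327.0, 231.0], [501.0, -331.0, 233.0], [495.0, -326.0, 234.0], [489.0, -328.0, 234.0], [489.0, -330.0, 235.0], [499.0, -331.0, 235.0], [497.0, -330.0, 235.0], [488.0, -332.0, 235.0], [490.0, -327.0, 237.0], [490.0, -325.0, 237.0], [501.0, -331.0, 238.0], [497.0, -331.0, 238.0], [495.0, -327.0, 239.0], [499.0, -331.0, 240.0], [492.0, -326.0, 240.0], [488.0, -332.0, 242.0], [488.0, -333.0, 243.0], [498.0, -331.0, 243.0], [500.0, -331.0, 244.0], [492.0, -326.0, 245.0], [494.0, -326.0, 246.0], [490.0, -325.0, 247.0], [492.0, -327.0, 249.0], [494.0, -327.0, 250.0], [489.0, -325.0, 253.0], [496.0, -327.0, 254.0], [491.0, -327.0, 255.0], [489.0, -328.0, 257.0], [489.0, -325.0, 259.0], [493.0, -325.0, 259.0]]
```

```bash
python3 to.py 577,-331.5,200,-.12
python3 -m jog '0 .08 0 0.02 .3;0 .16 0 .02 .3;0.038 .232 .0 -.034 .3;0.038 .232 .02 -.034 .3;0.038 .232 .02 -.034 .3;0.038 .232 .02 -.034 .3' | grep -v orient; python3 to.py 577,-331.5,175,-.12 577,-331.5,140,-.12
```

```text
t 8.55 P [ 459.7 -334.6  210.9] yawY -0.137 F [-0.3  0.3 -0.1] gap 0.649 q7 0.79
(577.0, -331.5, 200.0, -0.12) [0.0383, 0.2315, 0.0216] -0.035
time: 9.15
position: [576.2, -332.4, 201.2]
contact_force: [-1.4, -1.7, -0.1]
finger_gap: 0.701
t 9.15 P [ 576.2 -332.4  201.2] yawY -0.122 F [-1.4 -1.7 -0.1] gap 0.701 q7 0.73
(577.0, -331.5, 175.0, -0.12) [0.002, 0.0015, 0.0524] -0.004
(577.0, -331.5, 140.0, -0.12) [0.002, 0.0016, 0.1224] -0.004
```

```bash
python3 -m jog '.001 .001 .03 0 .3;.001 .001 .054 0 .3;.001 .001 .054 0 .3' | grep -v orient; python3 to.py 577,-331.5,140,-.12
python3 - <<'E'
from h import *
P=np.array(status.get_state()["position"]);out=[]
for c in("top","side"):
    im,d=snapshot(c); np.save(f"pics/{c}2.npy",d);cv2.imwrite(f"pics/{c}2.png",im)
    a=px(c,P).astype(int);x,y=a[0]-32,a[1]-42
    out.append(cv2.resize(im[y:y+85,x:x+65],None,fx=6,fy=6,interpolation=2));print(c,x,y)
cv2.imwrite("pics/tip2.png",np.hstack(out))
d=np.load("pics/side2.npy")
v,u=np.mgrid[100:170,350:430];v=v.ravel();u=u.ravel();P=w("side",u,v,d[v,u])
m=(P[:,2]>178)&(P[:,2]<215)&(P[:,1]<-300)&(P[:,1]>-370);Q=P[m]
for lo,hi in((520,577),(577,640)):
    q=Q[(Q[:,0]>lo)&(Q[:,0]<hi)];print(q[np.argsort(q[:,2])[:15]].round(0).tolist())
E
```

```text
time: 9.45
position: [576.6, -330.4, 172.2]
contact_force: [-0.7, -0.1, 0.3]
finger_gap: 0.702
t 9.45 P [ 576.6 -330.4  172.2] yawY -0.121 F [-0.7 -0.1  0.3] gap 0.702 q7 0.74
(577.0, -331.5, 140.0, -0.12) [-0.0021, 0.0014, 0.0643] -0.002
top 450 170
side 350 112
[[543.0, -323.0, 186.0], [546.0, -316.0, 190.0], [542.0, -322.0, 191.0], [547.0, -318.0, 192.0], [542.0, -315.0, 192.0], [538.0, -320.0, 195.0], [550.0, -321.0, 196.0], [547.0, -317.0, 197.0], [542.0, -314.0, 197.0], [535.0, -314.0, 197.0], [541.0, -318.0, 199.0], [538.0, -320.0, 199.0], [536.0, -327.0, 199.0], [543.0, -321.0, 200.0], [535.0, -320.0, 201.0]]
[[584.0, -321.0, 180.0], [593.0, -330.0, 181.0], [610.0, -333.0, 182.0], [609.0, -331.0, 187.0], [609.0, -325.0, 188.0], [607.0, -332.0, 188.0], [606.0, -342.0, 189.0], [605.0, -335.0, 191.0], [607.0, -343.0, 192.0], [609.0, -341.0, 193.0], [606.0, -331.0, 193.0], [611.0, -321.0, 194.0], [608.0, -323.0, 194.0], [605.0, -335.0, 195.0], [608.0, -333.0, 195.0]]
```

View pics/tip2.png

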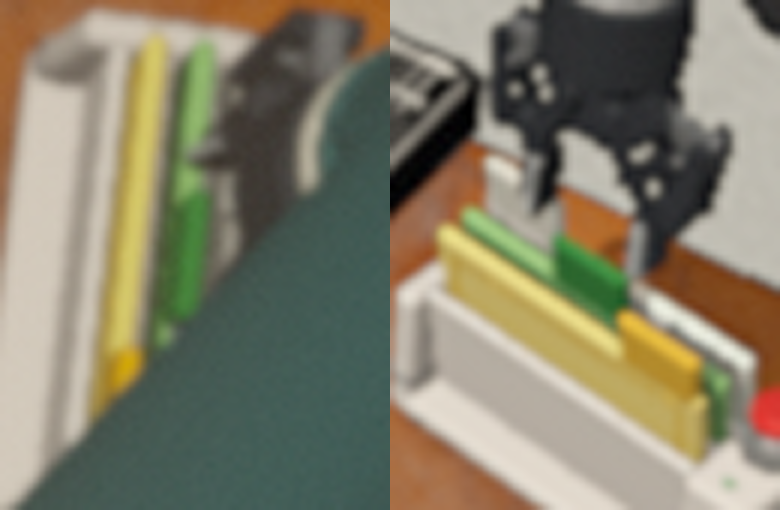

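```bash
python3 -m jog '-.002 .001 .02 0 .3;-.002 .001 .04 0 .3;-.002 .001 .04 0 .3' | grep -v orient;python3 -m jog '0 0 .012 0 .3;0 0 .024 0 .3;0 0 .024 0 .3;0 0 .024 0 .3' | grep -v orient; python3 to.py 577,-331.5,139,-.12
python3 - <<'E'
from h import *
P=np.array(status.get_state()["position"]);out=[]
for c in("top","side"):
    im,d=snapshot(c)
    a=px(c,P).astype(int);x,y=a[0]-32,a[1]-42
    out.append(cv2.resize(im[y:y+85,x:x+65],None,fx=6,fy=6,interpolation=2));print(c,x,y)
cv2.imwrite("pics/tip3.png",np.hstack(out))
E
```

```text
time: 9.85
position: [577.6, -331.6, 152.7]
contact_force: [-0.5, 1.1, -0.5]
finger_gap: 0.705
time: 10.25
position: [578.5, -332.3, 142.5]
contact_force: [0.6, 0.2, 0.2]
finger_gap: 0.698
t 10.25 P [ 578.5 -332.3  142.5] yawY -0.12 F [0.6 0.2 0.2] gap 0.698 q7 0.76
(577.0, -331.5, 139.0, -0.12) [0.0013, -0.0031, 0.0069] -0.0
top 446 171
side 349 118
```

View pics/tip3.png

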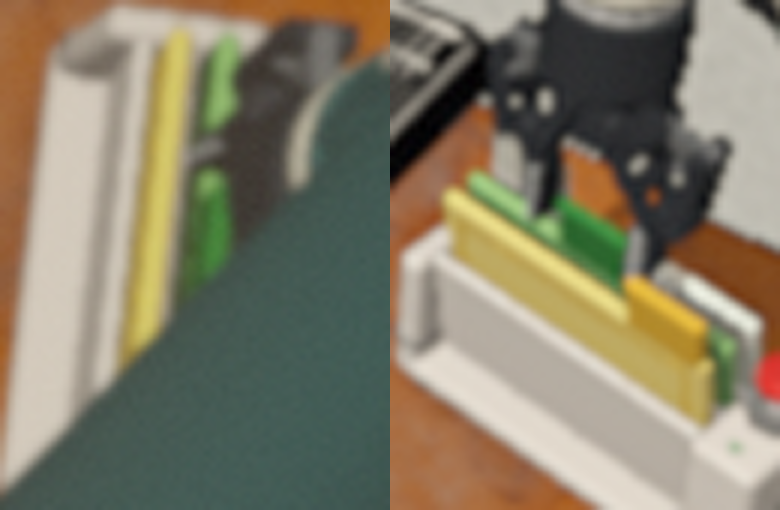

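```bash
python3 -m jog '0.001 -.002 .006 0 .3;0.001 -.002 .006 0 1;0.001 -.002 .006 0 1;0.001 -.002 .006 0 1;0.001 -.002 .006 0 1;0.001 -.002 .006 0 1;0.001 -.002 .006 0 1' | grep -v orient; python3 to.py
```

```text
time: 11.05
position: [577.6, -331.7, 139.7]
contact_force: [-0.2, 0.1, 1.9]
finger_gap: 0.569
t 11.05 P [ 577.6 -331.7  139.7] yawY -0.12 F [-0.2  0.1  1.9] gap 0.569 q7 0.77
```

```bash
python3 -m jog '.0017 0 -.01 0 1;.0034 0 -.02 0 1;.0052 0 -.03 0 1;.0069 0 -.04 0 1;.0069 0 -.04 0 1' | grep -v orient; python3 to.py
python3 - <<'E'
from h import *
P=np.array(status.get_state()["position"]);out=[]
for c in("top","side"):
    im,d=snapshot(c)
    a=px(c,P).astype(int);x,y=a[0]-32,a[1]-42
    out.append(cv2.resize(im[y:y+85,x:x+65],None,fx=6,fy=6,interpolation=2));print(c,x,y)
cv2.imwrite("pics/lift1.png",np.hstack(out))
E
```

```text
time: 11.55
position: [578.5, -328.3, 160.5]
contact_force: [0.6, 0.6, -2.5]
finger_gap: 0.571
t 11.55 P [ 578.5 -328.3  160.5] yawY -0.12 F [ 0.6  0.6 -2.5] gap 0.571 q7 0.75
top 447 170
side 349 115
```

View pics/lift1.png

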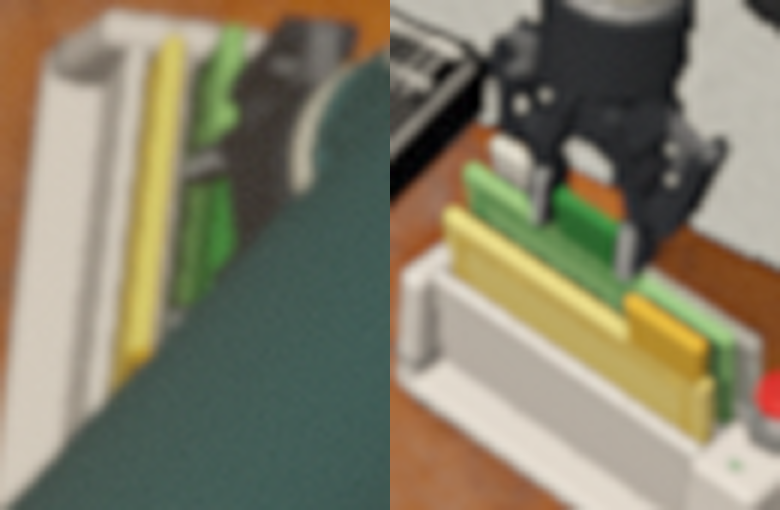

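The green board has risen 20 mm while the yellow and white ones stayed put. I'll keep lifting along the lean.

```bash
python3 -m jog '.0034 0 -.02 0 1;.0069 0 -.04 0 1;.0103 0 -.06 0 1;.0137 0 -.08 0 1;.0172 0 -.1 0 1;.0206 0 -.12 0 1;.024 0 -.14 0 1;.0275 0 -.16 0 1;.031 0 -.18 0 1;.031 0 -.2 0 1;.031 0 -.22 0 1;.031 0 -.24 0 1;.031 0 -.24 0 1;.031 0 -.24 0 1' | grep -v orient; python3 to.py
python3 - <<'E'
from h import *
P=np.array(status.get_state()["position"]);out=[]
for c in("top","side"):
    im,d=snapshot(c);cv2.imwrite(f"pics/{c}4.png",im);np.save(f"pics/{c}4.npy",d)
    a=px(c,P+[0,0,-60]).astype(int);x,y=a[0]-65,a[1]-75
    out.append(cv2.resize(im[y:y+150,x:x+130],None,fx=3,fy=3,interpolation=2));print(c,x,y)
cv2.imwrite("pics/lift2.png",np.hstack(out))
E
```

```text
time: 13.05
position: [579.8, -313.0, 279.7]
contact_force: [-0.3, 0.1, -3.4]
finger_gap: 0.568
t 13.05 P [ 579.8 -313.   279.7] yawY -0.12 F [-0.3  0.1 -3.4] gap 0.568 q7 0.66
top 417 132
side 314 70
```

View pics/lift2.png

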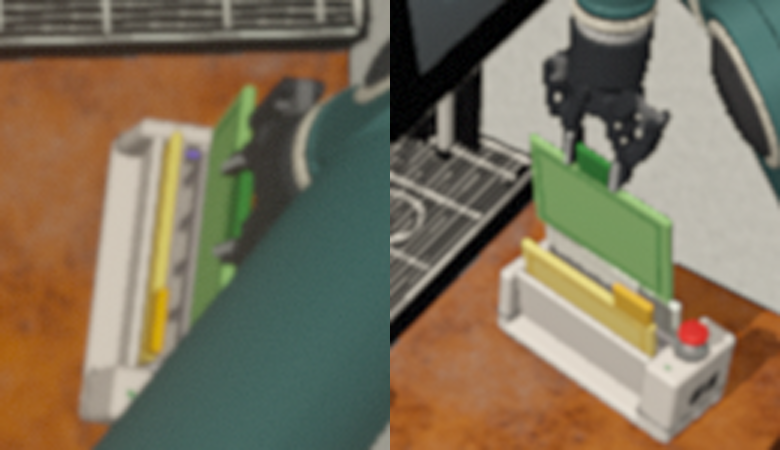

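```bash
cat > plane.py <<'E'
from h import *
def plane(c="side",zmin=20,new=True):
    im,d=snapshot(c)
    hsv=cv2.cvtColor(im,cv2.COLOR_BGR2HSV).astype(int);H,S,V=[hsv[...,i] for i in range(3)]
    m=((H>40)&(H<70)&(S>70)&(V>60)).astype(np.uint8)
    n,l,st,ce=cv2.connectedComponentsWithStats(m)
    k=1+np.argmax(st[1:,4]);m=cv2.erode((l==k).astype(np.uint8),np.ones((3,3)))
    v,u=np.nonzero(m&(d>0));P=w(c,u,v,d[v,u])
    for _ in range(3):
        o=P.mean(0);U,s,Vt=np.linalg.svd(P-o,full_matrices=False);n=Vt[2];r=(P-o)@n;P=P[np.abs(r)<3*max(1.,np.median(np.abs(r))*1.5)]
    if n[2]<0:n=-n
    h=np.array([n[1],-n[0],0]);h/=np.linalg.norm(h) # horizontal line in plane
    if h[0]<0:h=-h
    up=np.cross(n,h);up=up if up[2]>0 else -up
    a=P@h;b=P@up
    print(c,"n",n.round(3),"lean from vertical",np.round(np.degrees(np.arctan2(n[2],np.hypot(n[0],n[1]))),1),"yaw of long",np.round(np.arctan2(h[1],h[0]),3),"len",np.round(np.percentile(a,[.5,99.5]),0),"b",np.round(np.percentile(b,[.5,99.5]),0),"N",len(P),"zrange",np.round(np.percentile(P[:,2],[.3,99.7]),1))
    # foot middle
    am=(np.percentile(a,.5)+np.percentile(a,99.5))/2
    o=P.mean(0); print("bottom mid",np.round(o+h*(am-o@h)+up*(np.percentile(b,.5)-o@up),1),"top mid",np.round(o+h*(am-o@h)+up*(np.percentile(b,99.5)-o@up),1))
    return n
if __name__=="__main__":
    import sys
    plane(sys.argv[1] if len(sys.argv)>1 else "side")
E
python3 plane.py
```

```text
side n [-0.138 -0.972  0.191] lean from vertical 11.0 yaw of long -0.142 len [528. 700.] b [121. 259.] N 1079 zrange [171.6 308.9]
bottom mid [ 572.5 -334.4  171.9] top mid [ 576.3 -308.1  307.9]
```

```bash
python3 to.py 582,-42,320,0.015
python3 -m jog '0 0 -.04 0 1;0 0 -.08 0 1;.04 -.004 -.09 0 1;.09 -.009 -.09 -.03 1;.14 -.014 -.09 -.08 1;.19 -.02 -.09 -.13 1;.24 -.025 -.09 -.18 1;.29 -.03 -.09 -.23 1;.34 -.036 -.09 -.27 1;.39 -.044 -.09 -.27 1;.44 -.05 -.09 -.27 1;.49 -.055 -.09 -.27 1;.52 -.058 -.09 -.27 1;.539 -.06 -.09 -.27 1;.539 -.06 -.09 -.27 1;.539 -.06 -.09 -.27 1' | grep -v orient
python3 to.py 582,-42,140,0.015; python3 plane.py; python3 plane.py top
python3 - <<'E'
from h import *
P=np.array(status.get_state()["position"]);out=[]
for c in("top","side"):
    im,d=snapshot(c);cv2.imwrite(f"pics/{c}5.png",im);np.save(f"pics/{c}5.npy",d)
    a=px(c,P+[0,0,-100]).astype(int);x,y=a[0]-65,a[1]-75
    out.append(cv2.resize(im[y:y+150,x:x+130],None,fx=3,fy=3,interpolation=2));print(c,x,y)
cv2.imwrite("pics/carry.png",np.hstack(out))
E
```

```text
t 13.2 P [ 579.5 -312.7  278.9] yawY -0.12 F [ 0.3 -0.3 -1.9] gap 0.569 q7 0.66
(582.0, -42.0, 320.0, 0.015) [0.5381, -0.0601, -0.0819] -0.27
time: 14.8
position: [582.2, -43.0, 324.6]
contact_force: [-0.3, -0.5, -2.9]
finger_gap: 0.571
t 14.8 P [582.2 -43.  324.6] yawY 0.014 F [-0.3 -0.5 -2.9] gap 0.571 q7 0.26
(582.0, -42.0, 140.0, 0.015) [0.0024, -0.0005, 0.3692] -0.003
side n [-0.008 -0.983  0.186] lean from vertical 10.7 yaw of long -0.009 len [494. 664.] b [203. 345.] N 1159 zrange [217.2 357.6]
bottom mid [578.  -65.3 217.9] top mid [578.3 -38.9 357.2]
top 291 130
side 259 123plane.py:10: RuntimeWarning: Mean of empty slice.
  o=P.mean(0);U,s,Vt=np.linalg.svd(P-o,full_matrices=False);n=Vt[2];r=(P-o)@n;P=P[np.abs(r)<3*max(1.,np.median(np.abs(r))*1.5)]
  ret = um.true_divide(
Traceback (most recent call last):
  File "plane.py", line 23, in <module>
    plane(sys.argv[1] if len(sys.argv)>1 else "side")
    ~~~~~^^^^^^^^^^^^^^^^^^^^^^^^^^^^^^^^^^^^^^^^^^^^
  File "plane.py", line 10, in plane
    o=P.mean(0);U,s,Vt=np.linalg.svd(P-o,full_matrices=False);n=Vt[2];r=(P-o)@n;P=P[np.abs(r)<3*max(1.,np.median(np.abs(r))*1.5)]
                                                                ~~^^^
IndexError: index 2 is out of bounds for axis 0 with size 0
```

View pics/carry.png

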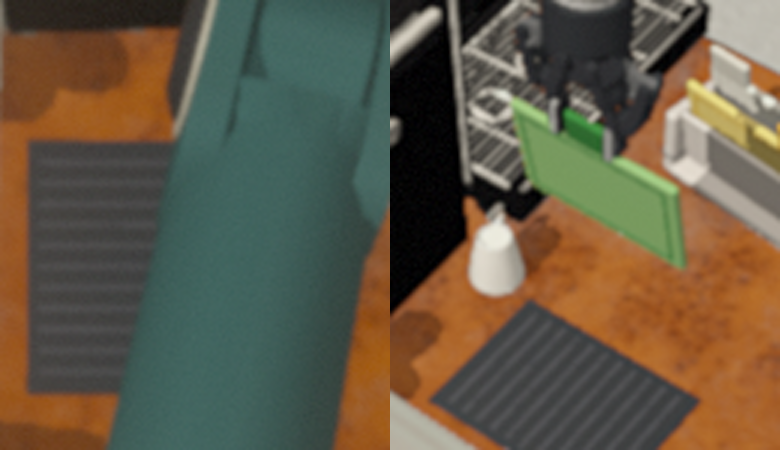

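```bash
python3 - <<'E'
from h import *
for q in((306,223),(361.5,257),(273,257)): print(rayz("side",*q,3).round(1))
im=cv2.imread("pics/side0.png");g=im[215:300,265:370].max(2)
m=(g<100).astype(np.uint8);n,l,st,ce=cv2.connectedComponentsWithStats(m);k=1+np.argmax(st[1:,4]);v,u=np.nonzero(l==k);print(st[k])
h=cv2.convexHull(np.stack([u+265,v+215],1).astype(np.int32));ap=cv2.approxPolyDP(h,4,True).reshape(-1,2)
for q in ap: print(q,rayz("side",*q,3).round(1))
E
python3 -m jog '0 0 .04 0 1;0 0 .08 0 1;0 0 .12 0 1;0 0 .16 0 1;0 0 .2 0 1;0 0 .24 0 1;0 0 .28 0 1;0 0 .32 0 1;0 0 .34 0 1;0 0 .34 0 1;0 0 .34 0 1' | grep -v orient
python3 to.py 582,-42,130,0.015; python3 plane.py
```

```text
[685. -84.   3.]
[470.  -80.9   3. ]
[682.5  79.5   3. ]
[   8    8   89   70 3145]
[361 256] [473.3 -83.1   3. ]
[329 292] [473.9  76.9   3. ]
[273 255] [687.4  73.8   3. ]
[306 223] [685. -84.   3.]
time: 16.1
position: [582.9, -42.2, 155.2]
contact_force: [0.2, -0.4, -2.7]
finger_gap: 0.568
t 16.1 P [582.9 -42.2 155.2] yawY 0.014 F [ 0.2 -0.4 -2.7] gap 0.568 q7 0.39
(582.0, -42.0, 130.0, 0.015) [0.0005, -0.0018, 0.0505] -0.001
side n [-0.007 -0.982  0.188] lean from vertical 10.8 yaw of long -0.007 len [494. 660.] b [ 38. 178.] N 796 zrange [ 48.8 188.3]
bottom mid [576.8 -64.   50. ] top mid [576.9 -37.7 187.6]
```

```bash
python3 -m jog '0 0 .02 0 1;0 0 .04 0 1;0 0 .048 0 1;0 0 .048 0 1' | grep -E "posi|force"
for i in 1 2 3 ; do python3 -m jog '0 0 .003 0 1;0 0 .006 0 1;0 0 .006 0 1' | grep -E "posi|force";done
```

```text
position: [581.7, -41.7, 129.6]
contact_force: [-0.3, -0.3, -2.8]
position: [582.4, -41.8, 127.6]
contact_force: [-0.1, 0.4, -3.5]
position: [582.8, -41.6, 125.2]
contact_force: [-0.7, 0.6, 1.8]
position: [583.1, -41.0, 124.8]
contact_force: [-6.3, 3.8, 24.1]
```

```bash
python3 -m jog '.008 0 -.001 0 1;.016 0 .001 0 1;.032 0 .004 0 1;.052 0 .011 0 1;.072 0 .019 0 1;.072 0 .019 0 1' | grep -E "posi|force|gap"; python3 to.py; python3 plane.py
```

```text
position: [583.2, -4.5, 113.2]
contact_force: [-1.8, 1.9, 9.7]
finger_gap: 0.569
t 18.05 P [583.2  -4.5 113.2] yawY 0.017 F [-1.8  1.9  9.7] gap 0.569 q7 0.37
side n [ 0.008 -0.905  0.424] lean from vertical 25.1 yaw of long 0.009 len [491. 579.] b [ -6. 105.] N 119 zrange [ 22.  123.1]
bottom mid [535.9 -57.9  22.4] top mid [535.5 -10.6 123.4]
```

```bash
python3 -m jog '.0195 0 .0097 0 1;.038 0 .0204 0 1;.0556 0 .0328 0 1;.0726 0 .0464 0 1;.088 0 .0613 0 1;.103 0 .077 0 1;.103 0 .077 0 1' | grep -E "posi|force|gap"; python3 to.py; python3 plane.py
python3 - <<'E'
from h import *
out=[]
for c in("top","side"):
    im,d=snapshot(c)
    a=px(c,[582,0,30]).astype(int);x,y=a[0]-65,a[1]-75
    out.append(cv2.resize(im[y:y+150,x:x+130],None,fx=3,fy=3,interpolation=2));print(c,x,y)
cv2.imwrite("pics/tilt1.png",np.hstack(out))
E
```

```text
position: [582.4, 47.9, 73.9]
contact_force: [0.7, 3.9, 5.5]
finger_gap: 0.567
t 18.8 P [582.4  47.9  73.9] yawY 0.018 F [0.7 3.9 5.5] gap 0.567 q7 0.32
side n [-0.014 -0.639  0.769] lean from vertical 50.3 yaw of long -0.023 len [491. 577.] b [-29.  88.] N 320 zrange [16.  93.1]
bottom mid [532.9 -64.8  18. ] top mid [534.9  25.6  93.1]
top 266 142
side 250 175
```

View pics/tilt1.png

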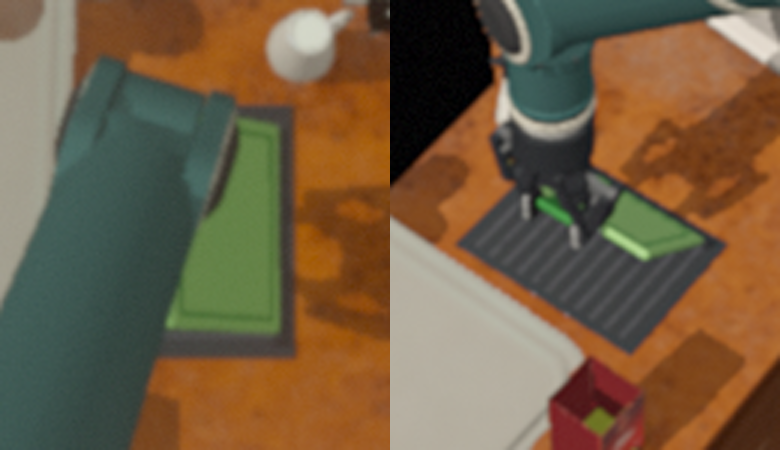

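```bash
python3 -m jog '.0128 0 .0172 0 1;.025 0 .035 0 1;.035 0 .0537 0 1;.045 0 .073 0 1;.0528 0 .0936 0 1;.059 0 .1142 0 1;.059 0 .1142 0 1' | grep -E "posi|force|gap"; python3 to.py; python3 plane.py; python3 plane.py top
```

```text
position: [579.4, 75.2, 14.6]
contact_force: [0.3, 2.7, 1.0]
finger_gap: 0.567
t 19.65 P [579.4  75.2  14.6] yawY 0.016 F [0.3 2.7 1. ] gap 0.567 q7 0.32
side n [ 0.001 -0.246  0.969] lean from vertical 75.8 yaw of long 0.006 len [490. 631.] b [-67.  54.] N 920 zrange [ 9.8 46.2]
bottom mid [561.1 -69.1  14.5] top mid [560.4  47.8  44.1]
top n [ 0.004 -0.25   0.968] lean from vertical 75.5 yaw of long 0.016 len [494. 669.] b [-73.  48.] N 2690 zrange [ 9.3 44.7]
bottom mid [583.  -69.   12.1] top mid [581.2  47.8  42.3]
```

```bash
python3 -m jog '.0023 0 .01 0 1;.0046 0 .02 0 1;.0055 0 .026 0 1;.006 0 .03 0 1;.006 0 .03 0 1' | grep -E "posi|force|gap"; python3 to.py; python3 plane.py top
python3 - <<'E'
from h import *
out=[]
for c in("top","side"):
    im,d=snapshot(c)
    a=px(c,[582,40,20]).astype(int);x,y=a[0]-49,a[1]-56
    out.append(cv2.resize(im[y:y+112,x:x+97],None,fx=4,fy=4,interpolation=2));print(c,x,y)
cv2.imwrite("pics/tilt2.png",np.hstack(out))
E
```

```text
position: [580.4, 78.0, 1.2]
contact_force: [-0.8, 1.5, 1.9]
finger_gap: 0.571
t 20.25 P [580.4  78.    1.2] yawY 0.015 F [-0.8  1.5  1.9] gap 0.571 q7 0.33
top n [ 0.001 -0.155  0.988] lean from vertical 81.1 yaw of long 0.008 len [495. 670.] b [-71.  51.] N 2776 zrange [ 8.  33.8]
bottom mid [582.9 -69.2  11.9] top mid [582.   51.3  30.9]
top 266 161
side 258 205
```

View pics/tilt2.png

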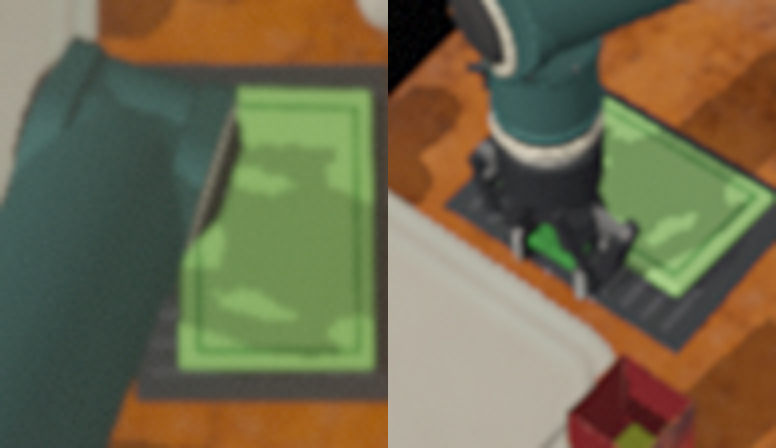

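```bash
for i in 1 2 3; do python3 -m jog '0 0 .002 0 1;0 0 .004 0 1;0 0 .004 0 1' | grep -E "posi|force";done; python3 plane.py top;python3 to.py
```

```text
position: [580.5, 78.4, -0.6]
contact_force: [-0.5, 1.4, 0.8]
position: [580.5, 78.7, -2.6]
contact_force: [-0.5, 2.8, 1.7]
position: [580.7, 78.4, -4.6]
contact_force: [-1.1, 2.3, 1.0]
top n [ 0.003 -0.117  0.993] lean from vertical 83.3 yaw of long 0.026 len [494. 669.] b [-83.  40.] N 2796 zrange [ 7.8 29.9]
bottom mid [583.9 -69.9  11.9] top mid [580.7  52.   26.3]
t 21.35 P [580.8  78.4  -4.5] yawY 0.015 F [-0.2  2.8  1. ] gap 0.567 q7 0.33
```

```bash
for i in 1 2 3; do python3 -m jog '0 0 .002 0 1;0 0 .004 0 1;0 0 .004 0 1' | grep -E "posi|force";done; python3 plane.py top
```

```text
position: [580.9, 78.3, -5.3]
contact_force: [-3.3, 2.6, 12.1]
position: [580.9, 78.3, -5.5]
contact_force: [-8.7, 2.4, 29.8]
position: [581.0, 78.3, -5.6]
contact_force: [-13.9, 1.5, 46.1]
top n [-0.    -0.111  0.994] lean from vertical 83.6 yaw of long -0.004 len [495. 670.] b [-65.  54.] N 2761 zrange [ 7.8 28.7]
bottom mid [582.3 -69.2  11.9] top mid [582.7  49.3  25.2]
```

```bash
python3 -m jog '0 0 -.004 0 1;0 0 -.007 0 1;0 0 -.007 0 .5;0 0 -.007 0 .47;0 0 -.007 0 .46;0 0 -.007 0 .455;0 0 -.007 0 .45' | grep -E "posi|force|gap"; python3 plane.py top
```

```text
position: [580.9, 78.2, -5.4]
contact_force: [-3.8, 1.7, 15.4]
finger_gap: 0.572
top n [-0.    -0.113  0.994] lean from vertical 83.5 yaw of long -0.001 len [495. 671.] b [-66.  54.] N 2778 zrange [ 7.7 29.1]
bottom mid [582.8 -69.1  11.9] top mid [583.   50.4  25.6]
```

```bash
python3 -m jog '0 0 -.002 0 .447;0 0 -.003 0 .444;0 0 -.003 0 .442;0 0 -.003 0 .44;0 0 -.003 0 .438;0 0 -.003 0 .436;0 0 -.003 0 .434' | grep -E "posi|force|gap"; python3 plane.py top;  python3 -m jog '0 0 0 0 .432;0 0 0 0 .43;0 0 0 0 .428;0 0 0 0 .426;0 0 0 0 .424;0 0 0 0 .422' | grep -E "posi|force|gap"; python3 plane.py top
```

```text
position: [580.9, 78.1, -5.3]
contact_force: [-1.5, 2.4, 5.3]
finger_gap: 0.571
top n [ 0.001 -0.11   0.994] lean from vertical 83.7 yaw of long 0.008 len [495. 670.] b [-72.  48.] N 2781 zrange [ 7.7 28.8]
bottom mid [583.1 -69.4  12.1] top mid [582.1  50.3  25.4]
position: [580.9, 78.1, -5.5]
contact_force: [2.1, 2.2, 2.7]
finger_gap: 0.581
top n [ 0.002 -0.111  0.994] lean from vertical 83.6 yaw of long 0.016 len [495. 670.] b [-77.  45.] N 2786 zrange [ 7.7 28.7]
bottom mid [583.4 -69.7  12. ] top mid [581.5  51.6  25.6]
```

```bash
python3 -m jog '0 0 0 0 .42;0 0 0 0 .418;0 0 0 0 .416;0 0 0 0 .414;0 0 0 0 .412;0 0 0 0 .41' | grep -E "force|gap"; python3 plane.py top;  python3 -m jog '0 0 0 0 .408;0 0 0 0 .406;0 0 0 0 .404;0 0 0 0 .402;0 0 0 0 .4;0 0 0 0 .398' | grep -E "force|gap"; python3 plane.py top
```

```text
contact_force: [1.9, 0.1, 0.8]
finger_gap: 0.589
top n [0.001 0.001 1.   ] lean from vertical 89.9 yaw of long -0.522 len [410. 607.] b [-338. -195.] N 2782 zrange [ 5.7 18.5]
bottom mid [609.2  39.7  11.8] top mid [538.1 -84.   12. ]
contact_force: [-0.5, -0.1, 0.6]
finger_gap: 0.607
top n [0. 0. 1.] lean from vertical 90.0 yaw of long -0.811 len [311. 503.] b [-487. -321.] N 2797 zrange [ 5.8 18.1]
bottom mid [633.7  40.6  11.9] top mid [513.2 -74.   12. ]
```

The board is lying flat, with its top face at z≈12. I'll open further, lift straight up and check.

```bash
python3 -m jog '0 0 0 0 .35;0 0 0 0 .3;0 0 0 0 .25;0 0 -.01 0 .25;0 0 -.03 0 .25;0 0 -.08 0 .25;0 0 -.16 0 .25;0 0 -.26 0 .25;0 0 -.36 0 .25;.08 -.1 -.44 0 .25;.16 -.2 -.46 0 .25;.24 -.25 -.46 0 .25;.32 -.25 -.46 0 .25;.4 -.25 -.46 0 .25;.4 -.25 -.46 0 .25;.4 -.25 -.46 0 .25' | grep -E "time|posi|force|gap"
python3 - <<'E'
from h import *
out=[]
for c,x,y in(("top",230,130),("side",200,120)):
    im,d=snapshot(c);cv2.imwrite(f"pics/{c}9.png",im);np.save(f"pics/{c}9.npy",d)
im=cv2.imread("pics/top9.png");d=np.load("pics/top9.npy")
hsv=cv2.cvtColor(im,cv2.COLOR_BGR2HSV).astype(int);H,S,V=[hsv[...,i] for i in range(3)]
m=((H>40)&(H<70)&(S>70)&(V>60)).astype(np.uint8);m[:,420:]=0;m=cv2.morphologyEx(m,cv2.MORPH_OPEN,np.ones((25,25)))
v,u=np.nonzero(m);b=cv2.minAreaRect(np.stack([u,v],1).astype(np.float32));print(b,d[v,u].mean());print(rayz("top",*b[0],12).round(1))
P=w("top",u,v,d[v,u]);A=np.c_[P[:,:2],np.ones(len(P))];print(np.linalg.lstsq(A,P[:,2],rcond=None)[0].round(4))
E
```

```text
time: 27.35
position: [451.9, 278.3, 225.0]
contact_force: [-0.2, -0.8, -1.1]
finger_gap: 0.751
((333.9999694824219, 217.99996948242188), (49.99999237060547, 69.99998474121094), 0.0) 1239.2661
[582.4  -7.2  12. ]
[ -0.3022   0.2749 194.9651]
```

View pics/top9.png

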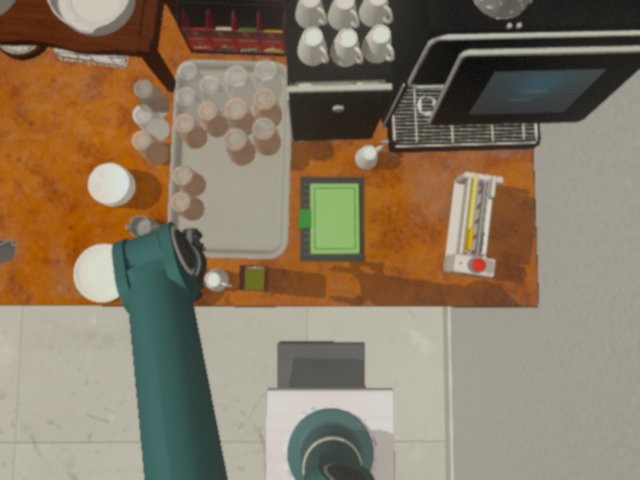

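View pics/side9.png

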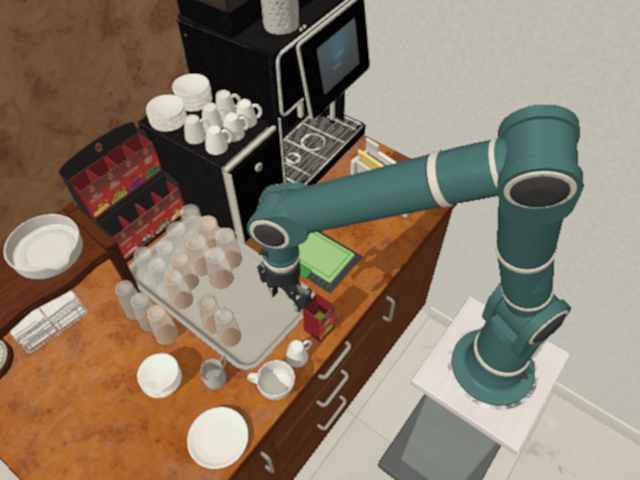

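```bash
python3 plane.py top; python3 - <<'E'
from h import *
for n in(0,9):
    im=cv2.imread(f"pics/top{n}.png");hsv=cv2.cvtColor(im,cv2.COLOR_BGR2HSV).astype(int);H,S,V=[hsv[...,i] for i in range(3)]
    for m,r in((((H<5)|(H>174))&(S>170)&(V>120),(460,250,500,280)),((H>17)&(H<27)&(S>180)&(V>140),(460,220,480,256))):
        R=np.zeros(m.shape,bool);R[r[1]:r[3],r[0]:r[2]]=1;v,u=np.nonzero(m&R);print(n,u.mean().round(2),v.mean().round(2),len(u))
s=status.get_state();print(s["time"],np.round(s["contact_force"],1))
manip.close_job()
E
```

```text
top n [-0.001 -0.002  1.   ] lean from vertical 89.9 yaw of long -0.356 len [452. 645.] b [116. 279.] N 3508 zrange [ 5.4 18.3]
bottom mid [554.1 -82.6  11.8] top mid [610.9  70.1  12.1]
0 478.3 264.54 113
0 469.36 238.5 117
9 478.32 264.59 114
9 468.78 238.92 89
27.5 [ 0.6 -0.6 -0.5]
the job is handed in; nothing more can be done
```

The job is handed in at 27.5 s of the 58 s. The green board is flat on the mat and let go; no verdict was reported.

**What I did**
1. I pressed the red plunger to its stop. It travelled about 10 mm and then met a hard stop, with the force rising to 31 N.
2. I gripped the green board's tab by its ends and drew the board up along its lean until it was clear of the slot.
3. I stood its foot edge on the mat and swung it down in the grip.
4. With the fingertips resting on the mat, I loosened the fingers in small steps, then lifted away. The board was still tilted about 6° just before it came free, so it dropped that last bit rather than being lowered all the way. I estimated at most about 5 rad/s for that drop, against the 7 rad/s limit, but did not measure it.

**Last checks**
- **Board:** tilt about 0.1°, top face 12 mm above the worktop, centre about 4 mm from the mat's centre, and sides parallel to the mat's.
- **Steriliser and other boards:** in the top view the plunger was within 0.1 pixel of where it started and the yellow board's tab within 0.7 pixel (about 1.5 mm). I did not measure the white board afterwards.
- **Bystanders:** the tea box looked unmoved. The arm partly hid the jug at the end, and I measured neither.
- **Robot:** clear of everything, with no contact force.

**What disagreed**
- **Fingertip height:** the tips sat 6 to 10 mm above the reported TCP height instead of 19 mm below it. I relied on contact and the camera instead.
- **Steriliser lamp:** the small green light on the end cap stayed visible during and after the press, and a purple spot showed beside the yellow board once the green one was out. I could not confirm from the pictures that the lamps are off, so check before anyone reaches in.
- **Final depth fit:** one fit of the board gave nonsense from bad depth readings. The robust plane fit gave the tilt above.

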